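# Push the loaded plate carrier home, shut the reader and start it

## Robot

A 6-joint arm with a two-finger parallel gripper is mounted at the origin on the work surface. World frame = base frame: x ahead of the robot, y to its left, z up, the work surface at z = 0. Lengths are in m, angles in degrees, forces in N, time in s.
With the tool pointing down it reaches from about 0.4 to 0.825 m from the base axis. Payload 7 kg.
Tool frame: the origin (TCP) lies midway between the tips of the shut fingers; the grasp point (between the pads) lies r.pinch_z behind it (r.pinch_z is the distance from the TCP to the grasp point, in m); z points along the fingers, y is the line along which they close (so a half turn about z gives the same grasp; the last joint's range is limited). The gripper opens to 88 mm and grips with 3 to 60 N. Pads are 19 mm wide; open, the fingers measure 130 mm over their backs; the gripper's body (78 mm by 193 mm) begins 47 mm behind the grasp point.
Start: joints at [16.507, 20.546, 0.682, 0, -70.136, -16.507], TCP at [0.675, -0, 0.227] pointing down, gripper open.
Joint ranges: [-176.03, 176.03], [-82.01, 121.73], [-58.28, 71.71], [-173.87, 95.51], [-174.79, -0.11], [-173.66, 173.66]. Speed limits (degrees/s): [136.94, 136.94, 172.46, 180, 180, 180].

## Interface

Orientations are given as [roll, pitch, yaw] about the fixed x, y, z axes, in that order (R = Rz(yaw) Ry(pitch) Rx(roll)).
In Python, from plant import r, optics, job gives the robot as it stands.
- The arm moves only by the shell command python3 -m crank 'ROWS' [FORCE]. ROWS is JSON, a list of rows, each an object with "xyz": the shift along the tool's x, y, z in units of 30 mm (1.0 is 30 mm), a list of three; "delta_rot": the turn, a rotation vector about the tool's x, y, z in degrees, a list of three; "claw": the closure, from 0 (fully open) to 1 (shut). A call has 1 to 20 rows; each row is the pose to reach, as a shift and turn from the pose commanded when the call began, along the tool's axes at that moment; what a row does not reach only later rows make up. A row lasts 1/8 s, in which the tool goes at most 62.5 mm and 10.7 degrees, less where a joint would pass 70% of its speed; a pose out of reach is approached as far as the arm can. A call with a gripper value outside its range is refused whole. The fingers move at their own pace and stop on an object; FORCE is the grip in N (left out, the last holds). Time passes only in rows, so rows that repeat a pose let the fingers close. It gives the time, the measured TCP pose, the force, the opening and the grip force at its end, in the units of the state.
- r.get_state(): the state, without advancing time (a new reading comes with each control period).
- optics.capture(name): name is "scene" or "side" or "wrist"; returns a dict with "img" (400x640x3 uint8, blue, green, red), "fovy" (degrees; the focal length in pixels is half the picture's height over the tangent of half this angle, whatever the lens; pixels are square), "cx", "cy" (the principal point, pixels), "dist" ([k1, k2, p1, p2, k3] as OpenCV has them; the pictures are not rectified), "eye" and "rotation" of the camera in the world; the wrist camera has in their place "hand_eye" (4x4, takes a point from camera to tool coordinates, whose origin is the TCP and whose axes are the flange's). Camera axes: x right, y up, looking along -z (the intrinsics and any distortion apply to the point x, -y, -z); pixel columns grow to the right and rows downward; lengths in m; the calibration is good to about 2 mm. A picture is of the moment at which its call begins: read the wrist's pose just before it. There is no depth.
- job.close_job(): hands the job in; it is judged then, once.
The state is a dict: "time_s": time; "joints": joint angles; "qd": joint speeds; "joint_torque": joint torques, N m; "tcp_pos": TCP position; "eef_rot": TCP orientation; "contact_force": force on the tool from outside, world axes, zero at the start; "moment": the same for the moment, N m; "gripper_width": finger opening in m; "gripper_force": force on a finger pad.
Only numpy, scipy, OpenCV 4.12 (cv2) and the standard library are available. Lean on these libraries where they do the work, as an engineer would, in place of code of your own. Each camera call takes 0.05 s, during which the arm holds its last target. There are 200 camera calls.

## Task

The plate reader on the bench is loaded. With the fingertips, push its plate carrier all the way in with the plate left lying in it, then push the side-hinged door fully shut over the carrier, and then press the green start button on the roof down and let it come back up. Only push and press: lift nothing, and leave the boxes, bottles and other things standing where they are.

Things in the scene. Friction and masses are not known exactly. Their poses are not given: they have to be found in the camera images.
- reader: white and grey plate reader, fixed to the bench, 300 wide x 240 deep, flat roof 115 above the bench. Origin on the bench at the foot of its front face, under the middle of the bay (the opening 170 wide, from 40 to 103 above the bench). Its x axis points into the reader, away from the robot, y to the left, z up. The housing spans x 0 to 240, y -130 to +170.
- carrier (a joint): how far the plate carrier stands out of the reader, in m along the reader's -x: 0 fully home, its front panel then level with the reader's front face; 0.12 fully out; it starts about 0.10 out. A sliding tray that stays where it is left; it takes about 2 N plus a little more when moved faster.
- carrier_front (a point): middle of the outer face of the carrier's blue front panel (156 wide, 56 tall, 8 thick; its upper edge is 99 above the bench, this point 71). Same axes as the reader: push it along +x.
- door (a joint): angle of the door in rad: 0 shut, grows as it opens, up to 2.2; at 1.57 it points straight out of the reader's front. It stays where it is left (about 0.06 N m of hinge friction). It turns about the upright line through door_hinge.
- door_hinge (a point): point on the door's upright hinge line, right of the bay, 4 in front of the reader's front face, 73 above the bench. Its axes turn with the door: y runs along the door from the hinge to the free edge, -x is the normal of the outer face, z up.
- door_push (a point): point on the door's outer face where it is good to push, 125 from the hinge along the door, 73 above the bench; same axes as door_hinge: push along +x. The grey door is 170 from hinge to free edge, 10 thick, from 34 to 112 above the bench. A black lip 8 x 8 stands out of the outer face close to the free edge, 160 to 168 from the hinge.
- start (a joint): how far the green start button is pressed, in m: 0 up, 0.006 fully down. Spring-loaded, about 4 N when fully down.
- start_top (a point): middle of the top of the round green start button, 24 across, on the reader's roof near the front left; it is pressed straight down.
- plate: white 96-well plate with coloured wells, 85 (reader x) x 128 (y) x 14 tall, lying loose in the carrier's shallow recess behind the front panel; origin under its centre. It lies about 63 behind the outer face of the carrier's front panel, its underside 55 and its top 70 above the bench. To be left lying there.
- tipbox: blue pipette-tip box 84 x 120 x 64 with a clear lid, on the bench left of the carrier; origin under its centre. Not to be disturbed.
- vial: small amber jar, 28 across, 50 tall, on the reader's roof; origin under its centre. Not to be disturbed.
- buffer: clear bottle with a blue cap, 60 across, 130 tall, on the bench to the right of the reader; origin under its centre. Not to be disturbed.
- tube_rack: white tube rack 60 x 160, 47 tall over the tube caps, on the bench to the left of the reader; origin under its centre. Not to be disturbed.
- timer: grey bench timer 22 x 70 x 50 with a display, on the bench in front on the left; origin under its centre. Not to be disturbed.
- beaker: clear plastic beaker 80 across, 110 tall, on the bench to the right of the reader; origin under its centre. Not to be disturbed.
There are look-alikes about, which are no part of the job. Leave any blue or red look-alike of the plate alone.

How it is judged:
By the outcome, as a careful person would: the job done as asked, in the order asked, and still so for the second after the job is handed in, with the robot touching nothing.
It also fails if it takes over 70 s, if anything falls off the work surface, if the arm or the gripper's body presses on something with over 40 N, if the wrist force passes 120 N, or if a joint passes its speed limit or range.

## Working session

There is one attempt and no reset: what is moved stays moved. The work goes in short steps, Python scripts to look and compute and a shell command to move; the robot and the scene stay as the last step left them, time stands still between calls to the robot, and variables do not carry over. Pictures are saved under pics/ and viewed, at most 10 in all, crops included, and the job is handed in when it is done.

```bash
mkdir -p pics; ls
cat > h.py <<'E'
import numpy as np, cv2
from scipy.spatial.transform import Rotation as Ro
from plant import r, optics, job
def K(c):
    f=200/np.tan(np.radians(c["fovy"])/2); return np.array([[f,0,c["cx"]],[0,f,c["cy"]],[0,0,1.]])
def pose(c,s=None):
    if "eye" in c: return np.array(c["eye"]),np.array(c["rotation"])
    R=Ro.from_euler('xyz',s["eef_rot"],degrees=True).as_matrix(); H=np.array(c["hand_eye"])
    return np.array(s["tcp_pos"])+R@H[:3,3], R@H[:3,:3]
def ray(c,uv,s=None):
    e,R=pose(c,s); p=cv2.undistortPoints(np.array([[uv]],float),K(c),np.array(c["dist"],float))[0,0]
    return e,R@np.array([p[0],-p[1],-1.])
def onz(c,uv,z,s=None):
    e,d=ray(c,uv,s); return e+d*(z-e[2])/d[2]
def proj(c,P,s=None):
    e,R=pose(c,s); q=(np.atleast_2d(P)-e)@R; q=q*[1,-1,-1]
    return cv2.projectPoints(q.reshape(-1,1,3),np.zeros(3),np.zeros(3),K(c),np.array(c["dist"],float))[0][:,0]
E
python3 - <<'E'
from h import *
s=r.get_state();print(s, r.pinch_z)
for n in("scene","side","wrist"):
    c=optics.capture(n);cv2.imwrite(f"pics/{n}0.png",c["img"]);print(n,{k:v for k,v in c.items() if k!="img"})
E
```

```text
pics
{'time_s': 0.0, 'joints': array([ 1.65072190e+01,  2.05900665e+01,  6.33839716e-01, -1.99038223e-02,
       -7.01367683e+01, -1.65077833e+01]), 'qd': array([-0.09873558,  0.07784244, -0.06804595, -0.04743583,  0.08959755,
       -0.06275228]), 'joint_torque': array([-8.00930356e-04, -5.82726967e+01,  2.93058443e+01,  6.99745238e+00,
        6.93249181e-03, -2.06530804e-04]), 'tcp_pos': array([ 6.74504427e-01, -2.64753172e-05,  2.25639328e-01]), 'eef_rot': array([ 1.79905521e+02, -8.48691301e-03, -9.00073353e+01]), 'contact_force': array([ 0.1955124 , -0.00626422, -0.02852127]), 'moment': array([ 0.00255881, -0.02606913,  0.02290056]), 'gripper_force': 0.0, 'gripper_width': 0.08771851902254156} 0.0188
scene {'fovy': 49.792091797626576, 'cx': 317.34881150805614, 'cy': 202.24143436217668, 'dist': array([-0.06578818,  0.        ,  0.        ,  0.        ,  0.        ]), 'eye': array([1.4501897 , 0.12276274, 0.97237571]), 'rotation': array([47.0100309 , -0.65654119, 99.72766004])}
side {'fovy': 46.38122184600248, 'cx': 322.08364485387335, 'cy': 197.50799352035446, 'dist': array([0.00705736, 0.        , 0.        , 0.        , 0.        ]), 'eye': array([0.36578993, 1.01619816, 1.15969205]), 'rotation': array([  45.13409929,   -0.835407  , -169.92700587])}
wrist {'fovy': 69.2148867524697, 'cx': 322.87110079783486, 'cy': 201.53669884528523, 'dist': array([-0.01435265,  0.        ,  0.        ,  0.        ,  0.        ]), 'hand_eye': array([[ 3.28022857e-04,  9.54639724e-01,  2.97763144e-01,
         8.09631050e-02],
       [ 9.99999750e-01, -4.99648786e-04,  5.00269451e-04,
         2.12174263e-04],
       [ 6.26354084e-04,  2.97762906e-01, -9.54639649e-01,
        -1.57273375e-01],
       [ 0.00000000e+00,  0.00000000e+00,  0.00000000e+00,
         1.00000000e+00]])}
```

View pics/scene0.png

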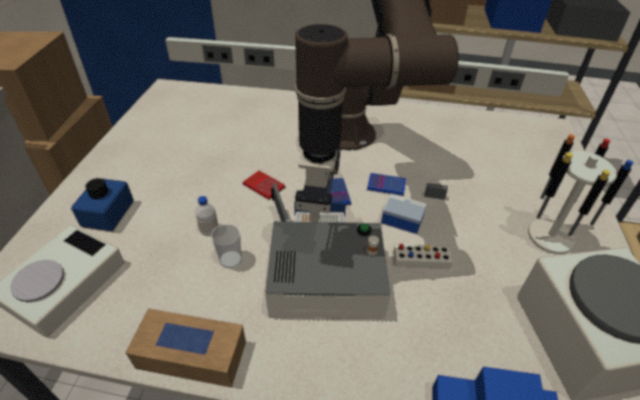

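View pics/side0.png

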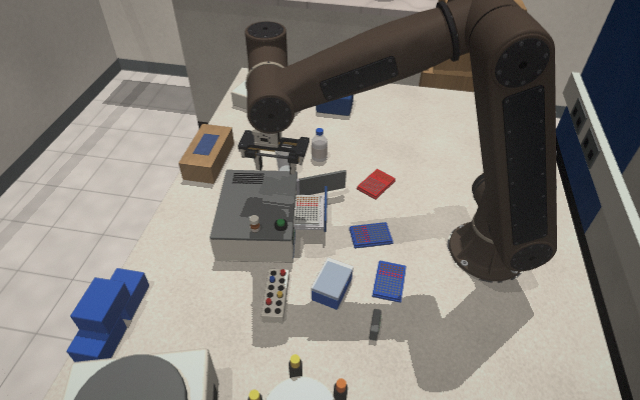

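```bash
sed -i 's/return np.array(c\["eye"\]),np.array(c\["rotation"\])/return np.array(c["eye"]),Ro.from_euler("xyz",c["rotation"],degrees=True).as_matrix()/' h.py
python3 - <<'E'
from h import *
a=cv2.imread("pics/side0.png");b=a[130:280,190:390];cv2.imwrite("pics/sidec.png",cv2.resize(b,(800,600),interpolation=cv2.INTER_CUBIC))
c=optics.capture("side")
for n,uv,z in(("button",(281,224),.119),("roofFL",(293,236.5),.115),("roofFLfar",(217,236),.115),("roofBR",(229,171),.115),("pan",(325,205),.099)):print(n,onz(c,uv,z))
hsv=cv2.cvtColor(a,cv2.COLOR_BGR2HSV)
E
```

```text
button [0.63456172 0.11754263 0.119     ]
roofFL [0.5896254  0.15518669 0.115     ]
roofFLfar [0.80751911 0.19469408 0.115     ]
roofBR [ 0.86253064 -0.08486078  0.115     ]
pan [ 0.52200043 -0.00446103  0.099     ]
```

View pics/sidec.png

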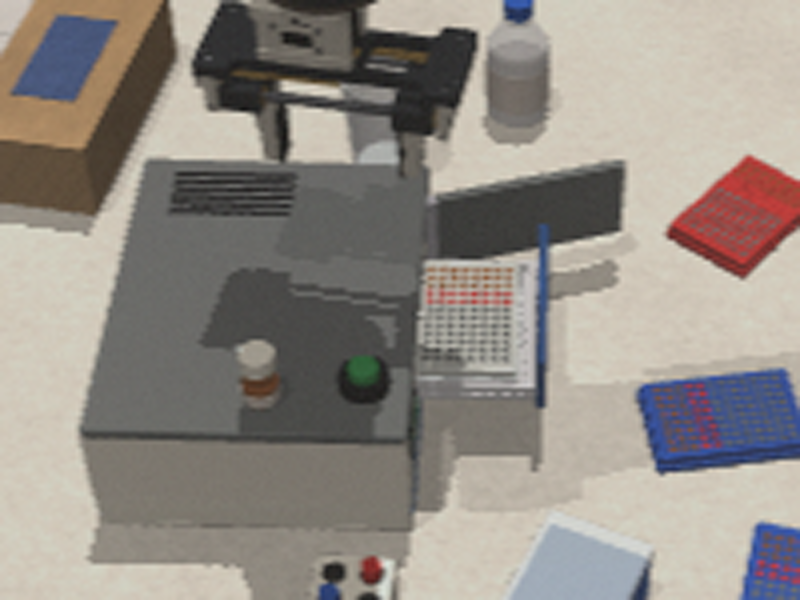

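View pics/wrist0.png

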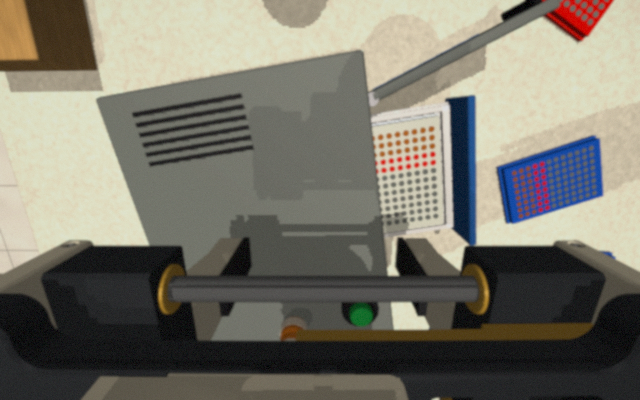

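```bash
cat >> h.py <<'E'
def green(im):
    h=cv2.cvtColor(im,cv2.COLOR_BGR2HSV); m=cv2.inRange(h,(45,90,30),(80,255,255))
    n,l,st,ce=cv2.connectedComponentsWithStats(m); i=1+np.argmax(st[1:,4]); return ce[i],st[i]
def tri(*rays):
    A=0;b=0
    for e,d in rays:
        d=d/np.linalg.norm(d);P=np.eye(3)-np.outer(d,d);A=A+P;b=b+P@e
    return np.linalg.solve(A,b)
E
python3 - <<'E'
from h import *
s=r.get_state();w=optics.capture("wrist");sd=optics.capture("side")
for n,uv,z in(("FR",(362,51),.115),("BR",(97,99),.115),("F2",(383,245),.115),("pan1",(474,98),.099),("pan2",(474,245),.099),("hinge",(372,97),.112),("doorA",(374,101),.112),("doorB",(545,11),.112),("plateTL",(372,121),.07),("plateBR",(446,229),.07)):print("w",n,onz(w,uv,z,s)[:2].round(4))
for n,uv,z in(("FL",(411,437),.115),("BL",(84,434),.115),("BR",(148,160),.115),("FR",(427,172),.115),("pan1",(545,228),.099),("pan2",(545,403),.099),("door1",(438,200),.112),("door2",(624,163),.112)):
  print("s",n,onz(sd,(uv[0]/4+190-.4,uv[1]/4+130-.4),z)[:2].round(4))
gw,a=green(w["img"]);gs,b=green(sd["img"]);print(gw,a,gs,b)
print("button",tri(ray(w,gw,s),ray(sd,gs)),onz(sd,gs,.125),onz(w,gw,.125,s))
E
```

```text
w FR [ 0.6418 -0.1294]
w BR [ 0.8736 -0.092 ]
w F2 [0.6133 0.049 ]
w pan1 [ 0.5341 -0.0932]
w pan2 [0.5108 0.0569]
w hinge [ 0.6311 -0.0931]
w doorA [ 0.6292 -0.0898]
w doorB [ 0.4915 -0.1609]
w plateTL [ 0.6232 -0.0713]
w plateBR [0.5304 0.0503]
s FL [0.5895 0.1643]
s BL [0.823  0.2058]
s BR [ 0.8726 -0.0901]
s FR [ 0.6397 -0.1201]
s pan1 [ 0.5337 -0.0884]
s pan2 [0.5013 0.0999]
s door1 [ 0.6242 -0.0912]
s door2 [ 0.4795 -0.1662]
[360.68410463 313.861167  ] [349 302  25  25 497] [280.22916667 222.04166667] [277 219   8   7  48]
button [0.63536945 0.12039316 0.13063626] [0.63711127 0.11554264 0.125     ] [0.63422838 0.12480937 0.125     ]
```

```bash
cat >> h.py <<'E'
yaw=9.8; O=np.array([.619,-.001]); 
ux=np.array([np.cos(np.radians(yaw)),np.sin(np.radians(yaw))]); uy=np.array([-ux[1],ux[0]])
def toR(p): d=np.array(p)[:2]-O; return np.array([d@ux,d@uy])
def toW(x,y): return O+x*ux+y*uy
E
python3 - <<'E' & 
from h import *
sd=optics.capture("side")
for n,uv,z in(("bottle",(516,132),0),("bottletop",(518,2),.13),("vialtop",(257,350),.165),("vialbot",(262,398),.115),("redplate",(668,212),.015),("beakerbot",(380,155),0)):
  print(n,toR(onz(sd,(uv[0]/4+190-.4,uv[1]/4+130-.4),z)).round(4))
E
wait; python3 -m crank '[{"xyz":[1.48,6.33,0],"delta_rot":[0,0,80.2],"claw":1},{"xyz":[1.48,6.33,0],"delta_rot":[0,0,80.2],"claw":1},{"xyz":[1.48,6.33,0],"delta_rot":[0,0,80.2],"claw":1},{"xyz":[1.48,6.33,0],"delta_rot":[0,0,80.2],"claw":1},{"xyz":[1.48,6.33,0],"delta_rot":[0,0,80.2],"claw":1},{"xyz":[1.48,6.33,0],"delta_rot":[0,0,80.2],"claw":1},{"xyz":[1.48,6.33,0],"delta_rot":[0,0,80.2],"claw":1},{"xyz":[1.48,6.33,0],"delta_rot":[0,0,80.2],"claw":1},{"xyz":[1.48,6.33,0],"delta_rot":[0,0,80.2],"claw":1},{"xyz":[1.48,6.33,0],"delta_rot":[0,0,80.2],"claw":1},{"xyz":[1.48,6.33,0],"delta_rot":[0,0,80.2],"claw":1}]' 20
```

```text
bottle [-0.0736 -0.308 ]
bottletop [-0.0739 -0.3384]
vialtop [0.1107 0.13  ]
vialbot [0.1112 0.1322]
redplate [-0.2114 -0.1832]
beakerbot [ 0.0536 -0.2722]
time_s: 1.72
tcp_pos: [0.4851, -0.0444, 0.2266]
eef_rot: [180.0, 0.0, -170.1]
contact_force: [-0.2, -0.0, -0.4]
gripper_width: 0.0004
gripper_force: 0.0
```

```bash
python3 -m crank '[{"xyz":[0,0,1],"delta_rot":[0,-10,0],"claw":1},{"xyz":[0,0,2],"delta_rot":[0,-15,0],"claw":1},{"xyz":[0,0,3],"delta_rot":[0,-15,0],"claw":1},{"xyz":[0,0,4],"delta_rot":[0,-15,0],"claw":1},{"xyz":[0,0,4.97],"delta_rot":[0,-15,0],"claw":1},{"xyz":[0,0,4.97],"delta_rot":[0,-15,0],"claw":1},{"xyz":[0,0,4.97],"delta_rot":[0,-15,0],"claw":1}]'
python3 - <<'E'
from h import *
print(toR(r.get_state()["tcp_pos"]))
c=optics.capture("wrist");cv2.imwrite("pics/w1.png",c["img"])
E
```

```text
time_s: 2.6
tcp_pos: [0.4857, -0.0443, 0.0784]
eef_rot: [-180.0, 15.0, -170.2]
contact_force: [0.8, 0.1, 0.1]
gripper_width: 0.0004
gripper_force: 0.0
[-0.13867806 -0.01994497]
```

View pics/w1.png

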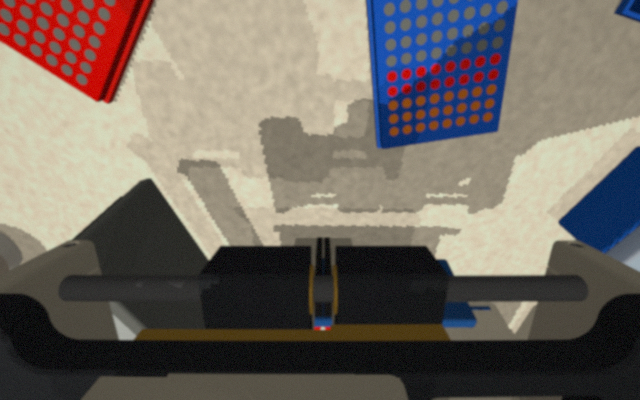

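```bash
python3 -m crank '[{"xyz":[-0.32,0,0.086],"delta_rot":[0,0,0],"claw":1},{"xyz":[-0.64,0,0.172],"delta_rot":[0,0,0],"claw":1},{"xyz":[-0.96,0,0.257],"delta_rot":[0,0,0],"claw":1},{"xyz":[-1.24,0,0.332],"delta_rot":[0,0,0],"claw":1},{"xyz":[-1.52,0,0.407],"delta_rot":[0,0,0],"claw":1},{"xyz":[-1.8,0,0.482],"delta_rot":[0,0,0],"claw":1},{"xyz":[-2.08,0,0.557],"delta_rot":[0,0,0],"claw":1},{"xyz":[-2.36,0,0.632],"delta_rot":[0,0,0],"claw":1},{"xyz":[-2.64,0,0.707],"delta_rot":[0,0,0],"claw":1},{"xyz":[-2.92,0,0.782],"delta_rot":[0,0,0],"claw":1},{"xyz":[-3.2,0,0.857],"delta_rot":[0,0,0],"claw":1},{"xyz":[-3.4,0,0.911],"delta_rot":[0,0,0],"claw":1},{"xyz":[-3.4,0,0.911],"delta_rot":[0,0,0],"claw":1}]'
python3 - <<'E'
from h import *
print(toR(r.get_state()["tcp_pos"]))
c=optics.capture("side");cv2.imwrite("pics/s1.png",cv2.resize(c["img"][130:280,190:390],(800,600),interpolation=cv2.INTER_CUBIC))
E
```

```text
time_s: 4.28
tcp_pos: [0.5905, -0.0259, 0.0779]
eef_rot: [180.0, 15.1, -170.2]
contact_force: [0.4, -0.4, 0.9]
gripper_width: 0.0006
gripper_force: 0.0
[-0.03234276 -0.01966774]
```

View pics/s1.png

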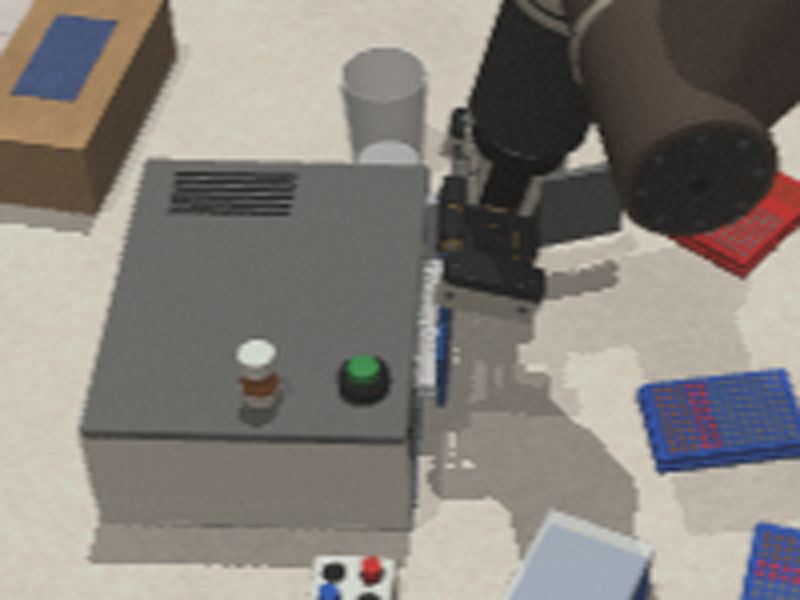

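```bash
python3 -m crank '[{"xyz":[-0.16,0,0.043],"delta_rot":[0,0,0],"claw":1},{"xyz":[-0.32,0,0.086],"delta_rot":[0,0,0],"claw":1},{"xyz":[-0.48,0,0.129],"delta_rot":[0,0,0],"claw":1},{"xyz":[-0.6,0,0.161],"delta_rot":[0,0,0],"claw":1},{"xyz":[-0.7,0,0.188],"delta_rot":[0,0,0],"claw":1},{"xyz":[-0.7,0,0.188],"delta_rot":[0,0,0],"claw":1}]'
python3 -c "
from h import *
print(toR(r.get_state()['tcp_pos']))"
```

```text
time_s: 5.08
tcp_pos: [0.6111, -0.0226, 0.0775]
eef_rot: [180.0, 15.0, -170.2]
contact_force: [0.4, 0.7, -1.0]
gripper_width: 0.0007
gripper_force: 0.0
[-0.01145585 -0.01994978]
```

```bash
python3 -m crank '[{"xyz":[-0.06,0,0.016],"delta_rot":[0,0,0],"claw":1},{"xyz":[-0.12,0,0.032],"delta_rot":[0,0,0],"claw":1},{"xyz":[-0.16,0,0.043],"delta_rot":[0,0,0],"claw":1},{"xyz":[-0.16,0,0.043],"delta_rot":[0,0,0],"claw":1}]'
python3 -c "
from h import *
print(toR(r.get_state()['tcp_pos']))
c=optics.capture('side');cv2.imwrite('pics/s2.png',cv2.resize(c['img'][160:260,260:360],(600,600),interpolation=cv2.INTER_CUBIC))"
```

```text
time_s: 5.58
tcp_pos: [0.6135, -0.0224, 0.0768]
eef_rot: [-180.0, 14.8, -170.2]
contact_force: [-9.8, 0.1, 6.2]
gripper_width: 0.0003
gripper_force: 4.4
[-0.00903725 -0.02019585]
```

View pics/s2.png

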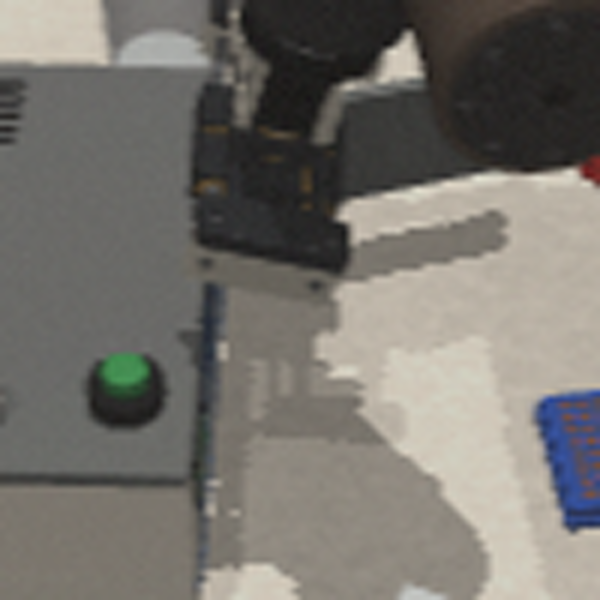

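```bash
python3 -m crank '[{"xyz":[1,0,-0.27],"delta_rot":[0,0,0],"claw":1},{"xyz":[3.22,0,-0.86],"delta_rot":[0,0,0],"claw":1},{"xyz":[3.22,0,-0.86],"delta_rot":[0,0,0],"claw":1},{"xyz":[2.44,0,-3.76],"delta_rot":[0,0,0],"claw":1},{"xyz":[2.44,0,-3.76],"delta_rot":[0,0,0],"claw":1},{"xyz":[2.44,-2,-3.76],"delta_rot":[0,0,0],"claw":1},{"xyz":[2.44,-4,-3.76],"delta_rot":[0,0,0],"claw":1},{"xyz":[2.44,-5.3,-3.76],"delta_rot":[0,0,0],"claw":1},{"xyz":[2.44,-5.3,-3.76],"delta_rot":[0,0,0],"claw":1},{"xyz":[2.44,-5.3,-3.76],"delta_rot":[0,0,0],"claw":1},{"xyz":[2.44,-5.3,-3.76],"delta_rot":[0,0,0],"claw":1}]'
python3 -c "
from h import *
s=r.get_state();print(toR(s['tcp_pos']))
c=optics.capture('wrist');cv2.imwrite('pics/w2.png',c['img'])
for uv in proj(c,[[*toW(-.004,-.09),.112],[*toW(-.166,-.141),.112],[*toW(-.074,-.33),.13]],s): print(uv)
c=optics.capture('side');cv2.imwrite('pics/s3.png',cv2.resize(c['img'][110:260,220:420],(800,600),interpolation=cv2.INTER_CUBIC))"
```

```text
time_s: 7.0
tcp_pos: [0.5442, -0.1947, 0.1676]
eef_rot: [-180.0, 15.0, -170.1]
contact_force: [0.1, 0.1, -0.8]
gripper_width: 0.0001
gripper_force: 0.0
[-0.10670463 -0.17815806]
[414.81387314 293.30324139]
[379.6441372  126.67773328]
[127.42737975 250.3460136 ]
```

View pics/s3.png

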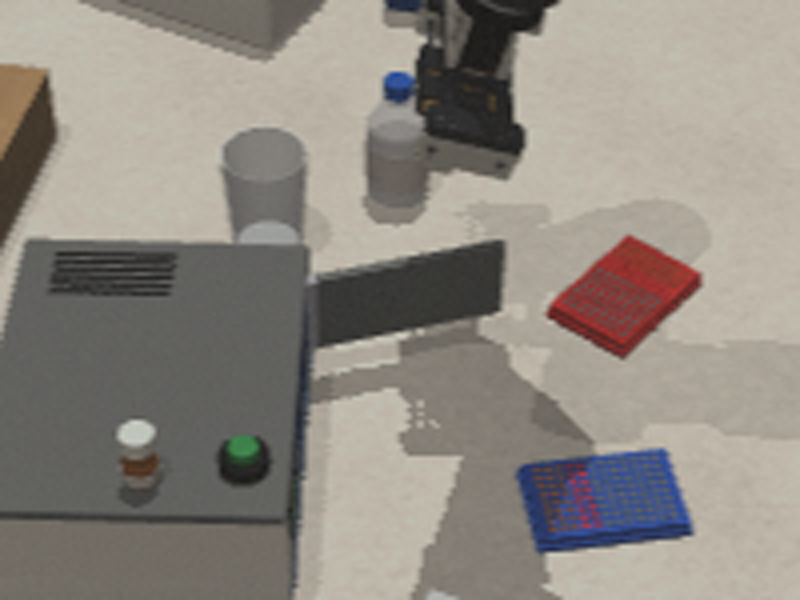

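```bash
python3 -m crank '[{"xyz":[0.38,0,1.4],"delta_rot":[0,0,0],"claw":1},{"xyz":[0.75,0,2.8],"delta_rot":[0,0,0],"claw":1},{"xyz":[0.75,0,2.8],"delta_rot":[0,0,0],"claw":1},{"xyz":[0.75,0,2.8],"delta_rot":[0,0,0],"claw":1}]'
python3 - <<'E'
from h import *
s=r.get_state();p=toR(s['tcp_pos']);print(p)
for th in (107,100,90,80,70,60,50,40,30,20,10,5,0):
    t=np.radians(th);d=np.array([-np.sin(t),np.cos(t)]);n=np.array([-np.cos(t),-np.sin(t)])
    q=np.array([-.004,-.09])+.115*d+n*(.005+.009*abs(n[0])+.021*abs(n[1]))
    D=(q-p)/.03; print(th,q.round(4),"row",(D[0]*-.966).round(2),D[1].round(2),(D[0]*.259).round(2))
E
```

```text
time_s: 7.6
tcp_pos: [0.5452, -0.1954, 0.0821]
eef_rot: [-180.0, 15.1, -170.1]
contact_force: [0.4, 0.9, 0.3]
gripper_width: 0.0005
gripper_force: 0.0
[-0.10578337 -0.17895867]
107 [-0.1059 -0.1501] row 0.0 0.96 -0.0
100 [-0.1125 -0.1368] row 0.22 1.41 -0.06
90 [-0.119 -0.116] row 0.43 2.1 -0.11
80 [-0.122  -0.0969] row 0.52 2.74 -0.14
70 [-0.1216 -0.0768] row 0.51 3.41 -0.14
60 [-0.1174 -0.0565] row 0.38 4.08 -0.1
50 [-0.1094 -0.0367] row 0.12 4.74 -0.03
40 [-0.0974 -0.0182] row -0.27 5.36 0.07
30 [-0.0817 -0.0021] row -0.78 5.9 0.21
20 [-0.0627  0.011 ] row -1.39 6.33 0.37
10 [-0.0412  0.0202] row -2.08 6.64 0.56
5 [-0.0298  0.0232] row -2.45 6.74 0.66
0 [-0.018  0.025] row -2.83 6.8 0.76
```

```bash
python3 -m crank '[{"xyz":[0,0.5,0],"delta_rot":[0,0,0],"claw":1},{"xyz":[0,0.96,0],"delta_rot":[0,0,0],"claw":1},{"xyz":[0.22,1.41,-0.06],"delta_rot":[0,0,0],"claw":1},{"xyz":[0.33,1.75,-0.09],"delta_rot":[0,0,0],"claw":1},{"xyz":[0.43,2.1,-0.11],"delta_rot":[0,0,0],"claw":1},{"xyz":[0.48,2.42,-0.13],"delta_rot":[0,0,0],"claw":1},{"xyz":[0.52,2.74,-0.14],"delta_rot":[0,0,0],"claw":1},{"xyz":[0.52,3.08,-0.14],"delta_rot":[0,0,0],"claw":1},{"xyz":[0.51,3.41,-0.14],"delta_rot":[0,0,0],"claw":1},{"xyz":[0.45,3.75,-0.12],"delta_rot":[0,0,0],"claw":1},{"xyz":[0.38,4.08,-0.1],"delta_rot":[0,0,0],"claw":1},{"xyz":[0.26,4.42,-0.07],"delta_rot":[0,0,0],"claw":1},{"xyz":[0.12,4.74,-0.03],"delta_rot":[0,0,0],"claw":1},{"xyz":[-0.27,5.36,0.07],"delta_rot":[0,0,0],"claw":1},{"xyz":[-0.53,5.63,0.14],"delta_rot":[0,0,0],"claw":1},{"xyz":[-0.78,5.9,0.21],"delta_rot":[0,0,0],"claw":1},{"xyz":[-1.1,6.12,0.3],"delta_rot":[0,0,0],"claw":1},{"xyz":[-1.39,6.33,0.37],"delta_rot":[0,0,0],"claw":1},{"xyz":[-1.39,6.33,0.37],"delta_rot":[0,0,0],"claw":1}]'
python3 - <<'E'
from h import *
s=r.get_state();p=toR(s['tcp_pos']);print(p)
c=optics.capture('side');cv2.imwrite('pics/s4.png',cv2.resize(c['img'][130:280,220:420],(800,600),interpolation=cv2.INTER_CUBIC))
E
```

```text
time_s: 9.98
tcp_pos: [0.5551, -0.0006, 0.0806]
eef_rot: [180.0, 15.0, -170.2]
contact_force: [-0.5, -0.2, 0.6]
gripper_width: 0.0004
gripper_force: 0.0
[-0.06291094  0.01130459]
```

View pics/s4.png

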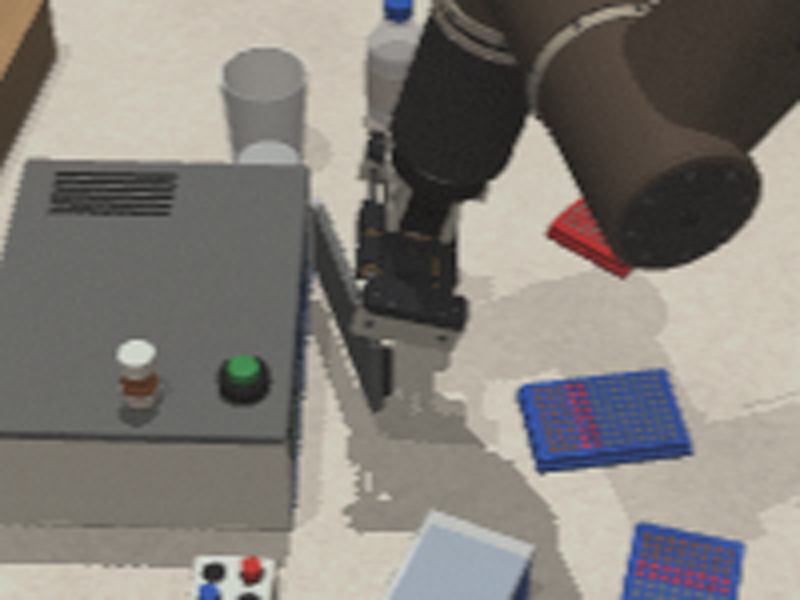

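```bash
python3 -m crank '[{"xyz":[-0.25,0.12,0.07],"delta_rot":[0,0,0],"claw":1},{"xyz":[-0.5,0.22,0.13],"delta_rot":[0,0,0],"claw":1},{"xyz":[-0.75,0.31,0.2],"delta_rot":[0,0,0],"claw":1},{"xyz":[-0.95,0.37,0.26],"delta_rot":[0,0,0],"claw":1},{"xyz":[-1.1,0.42,0.3],"delta_rot":[0,0,0],"claw":1},{"xyz":[-1.2,0.44,0.32],"delta_rot":[0,0,0],"claw":1},{"xyz":[-1.2,0.44,0.32],"delta_rot":[0,0,0],"claw":1}]'
python3 -c "
from h import *
print(toR(r.get_state()['tcp_pos']))"
```

```text
time_s: 10.9
tcp_pos: [0.589, 0.0183, 0.0807]
eef_rot: [180.0, 15.0, -170.2]
contact_force: [-0.4, -0.0, -0.5]
gripper_width: 0.0004
gripper_force: 0.0
[-0.02628554  0.02416277]
```

```bash
python3 -m crank '[{"xyz":[-0.06,0,0.016],"delta_rot":[0,0,0],"claw":1},{"xyz":[-0.12,0,0.032],"delta_rot":[0,0,0],"claw":1},{"xyz":[-0.16,0,0.043],"delta_rot":[0,0,0],"claw":1},{"xyz":[-0.16,0,0.043],"delta_rot":[0,0,0],"claw":1}]'
python3 -c "
from h import *
print(toR(r.get_state()['tcp_pos']))"
```

```text
time_s: 11.4
tcp_pos: [0.5927, 0.0187, 0.0803]
eef_rot: [-180.0, 14.9, -170.2]
contact_force: [-5.4, 0.1, 2.6]
gripper_width: 0.0004
gripper_force: 2.5
[-0.02257365  0.02393433]
```

```bash
python3 -m crank '[{"xyz":[-0.05,0,0.013],"delta_rot":[0,0,0],"claw":1},{"xyz":[-0.1,0,0.027],"delta_rot":[0,0,0],"claw":1},{"xyz":[-0.1,0,0.027],"delta_rot":[0,0,0],"claw":1}]'
python3 -c "
from h import *
print(toR(r.get_state()['tcp_pos']))"
```

```text
time_s: 11.78
tcp_pos: [0.593, 0.0183, 0.0795]
eef_rot: [-180.0, 14.6, -170.3]
contact_force: [-17.1, 1.8, 11.7]
gripper_width: 0.0003
gripper_force: 8.2
[-0.02234378  0.02348507]
```

```bash
python3 -m crank '[{"xyz":[0.2,0,-0.05],"delta_rot":[0,0,0],"claw":1},{"xyz":[0.7,0,-0.19],"delta_rot":[0,0,0],"claw":1},{"xyz":[1.4,0,-0.37],"delta_rot":[0,0,0],"claw":1},{"xyz":[1.4,0,-0.37],"delta_rot":[0,0,0],"claw":1},{"xyz":[0.36,0,-4.23],"delta_rot":[0,0,0],"claw":1},{"xyz":[0.36,0,-4.23],"delta_rot":[0,0,0],"claw":1},{"xyz":[0.36,0,-4.23],"delta_rot":[0,15,0],"claw":1},{"xyz":[0.36,0,-4.23],"delta_rot":[0,15,0],"claw":1},{"xyz":[0.36,0,-4.23],"delta_rot":[0,15,0],"claw":1},{"xyz":[0.36,0,-4.23],"delta_rot":[0,15,0],"claw":1}]'
python3 - <<'E'
from h import *
s=r.get_state();p=toR(s['tcp_pos']);print(p)
a=optics.capture('side');b=optics.capture('scene')
ga,_=green(a["img"]);gb,st=green(b["img"]);print(ga,gb,st)
q=tri(ray(a,ga),ray(b,gb));print(q,toR(q),onz(a,ga,.128),onz(b,gb,.128))
cv2.imwrite('pics/s5.png',np.hstack([cv2.resize(a['img'][150:270,230:360],(390,360),interpolation=cv2.INTER_CUBIC),cv2.resize(b['img'][190:310,250:380],(390,360),interpolation=cv2.INTER_CUBIC)]))
E
```

```text
time_s: 13.02
tcp_pos: [0.5537, 0.012, 0.1998]
eef_rot: [-180.0, 0.0, -170.2]
contact_force: [0.5, 0.3, 0.5]
gripper_width: 0.0
gripper_force: 0.0
[-0.0621746   0.02397124]
[280.28571429 221.83673469] [363.94202899 227.39130435] [359 224  11   8  69]
[0.63529075 0.12052196 0.13185408] [0.03673723 0.11697586] [0.63635436 0.11732499 0.128     ] [0.6314155  0.12041032 0.128     ]
```

View pics/s5.png

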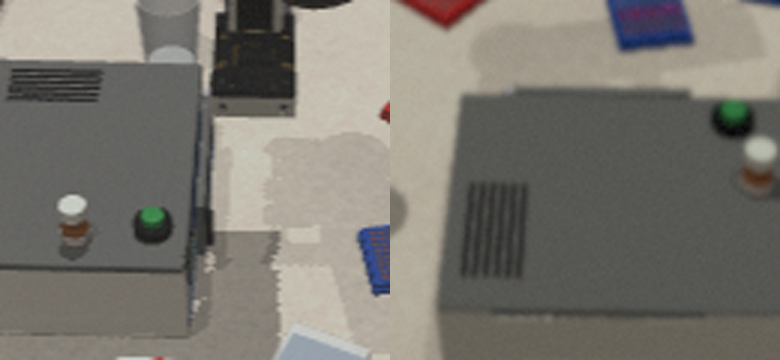

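```bash
python3 -m crank '[{"xyz":[-1.6,1.5,0],"delta_rot":[0,0,0],"claw":1},{"xyz":[-3.3,3.1,0],"delta_rot":[0,0,0],"claw":1},{"xyz":[-3.3,3.1,0],"delta_rot":[0,0,0],"claw":1},{"xyz":[-3.3,3.1,1],"delta_rot":[0,0,0],"claw":1},{"xyz":[-3.3,3.1,1.8],"delta_rot":[0,0,0],"claw":1},{"xyz":[-3.3,3.1,2],"delta_rot":[0,0,0],"claw":1},{"xyz":[-3.3,3.1,2.1],"delta_rot":[0,0,0],"claw":1},{"xyz":[-3.3,3.1,2.2],"delta_rot":[0,0,0],"claw":1},{"xyz":[-3.3,3.1,2.2],"delta_rot":[0,0,0],"claw":1}]'
python3 -c "
from h import *
print(toR(r.get_state()['tcp_pos']))"
```

```text
time_s: 14.25
tcp_pos: [0.6362, 0.1207, 0.1353]
eef_rot: [180.0, 0.1, -170.2]
contact_force: [-0.5, -1.5, 1.4]
gripper_width: 0.0009
gripper_force: 1.0
[0.03766433 0.11698339]
```

```bash
python3 -m crank '[{"xyz":[0,0,0.05],"delta_rot":[0,0,0],"claw":1},{"xyz":[0,0,0.1],"delta_rot":[0,0,0],"claw":1},{"xyz":[0,0,0.1],"delta_rot":[0,0,0],"claw":1}]'; python3 -m crank '[{"xyz":[0,0,0.05],"delta_rot":[0,0,0],"claw":1},{"xyz":[0,0,0.1],"delta_rot":[0,0,0],"claw":1},{"xyz":[0,0,0.1],"delta_rot":[0,0,0],"claw":1}]'
```

```text
time_s: 14.62
tcp_pos: [0.6361, 0.1207, 0.1317]
eef_rot: [-180.0, 0.0, -170.2]
contact_force: [0.6, -1.2, 4.4]
gripper_width: 0.0006
gripper_force: 1.8
time_s: 15.0
tcp_pos: [0.6363, 0.1207, 0.131]
eef_rot: [-180.0, 0.1, -170.2]
contact_force: [-6.7, -1.7, 17.8]
gripper_width: 0.0008
gripper_force: 9.3
```

```bash
python3 -m crank '[{"xyz":[0,0,-0.2],"delta_rot":[0,0,0],"claw":1},{"xyz":[0,0,-0.5],"delta_rot":[0,0,0],"claw":1},{"xyz":[0,0,-2],"delta_rot":[0,0,0],"claw":1},{"xyz":[0,0,-3],"delta_rot":[0,0,0],"claw":1},{"xyz":[3.3,-3.1,-3],"delta_rot":[0,0,0],"claw":1},{"xyz":[3.3,-3.1,-3],"delta_rot":[0,0,0],"claw":1},{"xyz":[3.3,-3.1,-3],"delta_rot":[0,0,0],"claw":1},{"xyz":[3.3,-3.1,-3],"delta_rot":[0,0,0],"claw":1}]'
python3 - <<'E'
from h import *
a=optics.capture('side');b=optics.capture('scene')
ga,_=green(a["img"]);gb,_=green(b["img"]);print(ga,gb)
p=cv2.imread('pics/s5.png');q=np.hstack([cv2.resize(a['img'][150:270,230:360],(390,360),interpolation=cv2.INTER_CUBIC),cv2.resize(b['img'][190:310,250:380],(390,360),interpolation=cv2.INTER_CUBIC)])
d=cv2.absdiff(p,q).max(2)>40
print("vial/button/door diff",d[170:260,40:220].sum(), d[80:200,300:390].sum(), d[80:110,470:700].sum())
E
```

```text
time_s: 16.0
tcp_pos: [0.554, 0.012, 0.2187]
eef_rot: [180.0, 0.0, -170.3]
contact_force: [-0.5, -0.2, 0.3]
gripper_width: 0.0004
gripper_force: 0.0
[280.36 221.84] [363.94366197 227.49295775]
vial/button/door diff 49 0 0
```

The button is back at the pixels it had before the press, and the door and vial look unchanged, so I'm handing the job in.

```bash
python3 -c "
from plant import job
print(job.close_job())"
```

```text
the job is handed in; nothing more can be done
None
```

I pushed the carrier home with its plate in it and shut the door, each until it stopped hard, then pressed the start button to its stop and let it come back up; the job was handed in at about 16 s, and no verdict was returned.

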